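# Bolt the jamb block in, then hold a hinge leaf aligned for its pin

### The job

On the hinge fixture, first slide the barrel bolt fully home into the keeper of the jamb block. Then pick up the loose hinge leaf with the upright rib and bring its single knuckle in between the two knuckles on the jamb block, level and rib up, so that the three bores line up for the pin. Finish while still holding the leaf there, steady and carried by the gripper alone, not resting or pressing on the jamb, with the bolt still home and everything else left where it was.

Things in the scene. Friction and masses are not known exactly. Their poses are not given: they have to be found in the camera images.
- bolt (a joint): How far the barrel bolt is slid, m: 0 fully drawn, 0.045 fully home in the keeper (hard stop). It slides along the fixture's own -y, towards the jamb block, with about 3 N of friction, and stays where it is left.
- bolt_knob (a point): Centre of the top end of the bolt's upright round steel knob post: 14 mm thick, 121 mm above the bench, plain for the 42 mm below this point; the two barrels that guide the rod, at the near and far end of the knob's travel, reach to 42 mm below this point. It moves with the bolt. Its axes are the fixture's.
- fixture: Aluminium hinge fixture fixed to the bench: base plate 130 (x) x 222 (y) x 14 mm thick; origin under it, about its centre; z up, +x away from the robot at zero yaw. Low pocket walls on it hold the jamb block, whose origin stands at x 10, y -50, z 14 mm of this frame; a grey pedestal on the +y side carries the bolt, whose rod (12 mm thick) runs along y at x 10 mm, 69 mm above the bench.
- jamb: Jamb block, grey, 44 (x) x 76 (y) x 100 mm tall, 1.6 kg, standing loosely in the fixture's pocket; origin at the centre of its underside, axes along the fixture's. On its -x face, towards the robot, is the fixed hinge leaf with two knuckles (outside diameter 26 mm, from 16 to 30 mm either side of the middle, so 32 mm apart) on an axis along y. On its +y face is the bolt's keeper, a tunnel 18 mm square and 20 mm long.
- jamb_bore (a point): Middle of the gap between the jamb's two knuckles, on the axis of their 16 mm bores: 40 mm to -x of the jamb's origin and 95 mm above it. Axes are the jamb's: y along the bores. The gap is open above, in front and below; behind the axis there are 18 mm to the block.
- leaf: Loose hinge leaf of bare steel, 0.3 kg, lying flat on the bench, rib up. Origin on its underside, under the middle of the grip; z up, +x towards its knuckle. Plate 6 mm thick, x -40 to 30, y -30 to 30 mm, with a neck 26 mm wide to the knuckle. Along the plate's middle stands a rib to grip: 12 mm thick (y -6 to 6), x -32 to 24, top 42 mm above the underside. One knuckle, 26 mm wide (y -13 to 13), outside diameter 26 mm.
- leaf_bore (a point): Centre of the loose leaf's 16 mm knuckle bore: x 50, y 0, z 13 mm in the leaf's frame; axes are the leaf's, y along the bore.
- spare_leaf: Bystander, to be left alone: a shorter flat hinge leaf, bare steel, 60 wide x 67 x 18 mm, with two small knuckles and no rib; not the one wanted. Origin at its underside.
- hinge_pin: Bystander, to be left alone: the bare steel hinge pin, 10 mm thick, 91 mm long with an 18 mm head, lying on the bench, its axis 9 mm up. Origin at its underside.
- tape_roll: Bystander, to be left alone: roll of tape, a ring 80 mm across, 24 mm high. Origin at its underside.
- marker: Bystander, to be left alone: marker pen, 130 mm long, 15 mm thick, lying. Origin at its underside.
- squeeze_bottle: Bystander, to be left alone: white squeeze bottle, 64 mm across, 150 mm tall, standing. Origin at its underside.
- bearing: Bystander, to be left alone: steel tapered bearing lying flat, 72 mm across, 28 mm high. Origin at its underside.
- weld_magnet: Bystander, to be left alone: square block of a welding magnet, 70 x 70 x 22 mm. Origin at its underside.
Not all that is in view belongs to the job. What is shaped like the leaf but blue is not meant. What is shaped like the jamb but green is not meant.

How it is judged:
By the outcome, as a careful person would: the job done as asked, in the order asked, and still so for the second after the job is handed in, while the arm keeps its last pose, push and grip.
It also fails if it takes over 56 s, if anything falls off the work surface, if the arm or the gripper's body presses on something with over 40 N, if the wrist force passes 120 N, or if a joint passes its speed limit or range.

### The arm

A 6-joint arm with a two-finger parallel gripper is mounted at the origin on the work surface. World frame = base frame: x ahead of the robot, y to its left, z up, the work surface at z = 0. Lengths are in m, angles in degrees, forces in N, time in s.
With the tool pointing down it reaches from about 0.4 to 0.825 m from the base axis. Payload 7 kg.
Tool frame: the origin (TCP) lies on the front face of the gripper's body, between the roots of the fingers; the fingertips stand 66 mm ahead of it and the grasp point (between the pads) lies 47 mm ahead of it; z points along the fingers, y is the line along which they close (so a half turn about z gives the same grasp; the last joint's range is limited). The gripper opens to 88 mm and grips with 3 to 60 N. Pads are 19 mm wide; open, the fingers measure 130 mm over their backs; the gripper's body (78 mm by 193 mm) begins 47 mm behind the grasp point.
Start: joints at [-48.352, 20.546, 0.682, 0, -70.136, -16.507], TCP at [0.287, -0.611, 0.292] pointing down, gripper open.
Joint ranges: [-176.03, 176.03], [-82.01, 121.73], [-58.28, 71.71], [-173.87, 95.51], [-174.79, -0.11], [-173.66, 173.66]. Speed limits (degrees/s): [136.94, 136.94, 172.46, 180, 180, 180].

### API

Orientations are given as [roll, pitch, yaw] about the fixed x, y, z axes, in that order (R = Rz(yaw) Ry(pitch) Rx(roll)).
In Python, from plant import ctrl gives the robot as it stands.
- The arm moves only by the tool send_rows, never from a script. Its argument "deltas" is a list of rows, each a list of 2 entries, a list of its own where there are three numbers: the shift along the tool's x, y, z each as a share of 800 mm, from -1 to 1, then the turn about the tool's z as a share of 90 degrees, from -1 to 1. A call has exactly 5 rows; each row is the pose to reach, as a shift and turn from the pose commanded when the call began, along the tool's axes at that moment; what a row does not reach only later rows make up. A row lasts 1/12 s, in which the tool goes at most 41.7 mm and 7.16 degrees, less where a joint would pass 70% of its speed; a pose out of reach is approached as far as the arm can. A call with a number of a shift or a turn outside -1 to 1 is refused whole. A call with a gripper value outside its range is refused whole. "gripper" is the opening, from 0 (shut) to 1 (fully open), set as the call begins (left out, the last holds). The fingers move at their own pace and stop on an object; the grip force is fixed at half the most. Time passes only in rows, so rows that repeat a pose let the fingers close, or fill a call up. It gives the time, the measured TCP pose, the force, the opening and the grip force at its end, in the units of the state.
- ctrl.get_obs(): the state, without advancing time (a new reading comes with each control period).
- ctrl.snapshot(name): name is "side" or "top"; returns a dict with "color" (480x640x3 uint8, red, green, blue), "vertical_fov" (degrees; the focal length in pixels is half the picture's height over the tangent of half this angle, whatever the lens; pixels are square), "cx", "cy" (the principal point, pixels), "rvec" (rotation vector, rad) and "tvec" (3), from world to camera coordinates, as OpenCV has them. Camera axes: x right, y down, z forward; pixel columns grow to the right and rows downward; lengths in m; the calibration is good to about 2 mm. A picture is of the moment at which its call begins. There is no depth.
- ctrl.close_job(): hands the job in; it is judged then, once.
Trained networks look in a picture, given as the dict that the camera call returned (one of the last four; its "shot" number tells which), for a name from the list of things; names that differ only in an ending like _2 or _b are one class to them, and where a whole thing is asked for, a point or a joint stands for the part that bears it (a point fixed in the world has none). Each returns a list of dicts, best first, with "conf" (0 to 1); they miss things now and then, are a little off and sometimes report something else, mostly with a low value. They report only what shows in the picture. A call takes as long as a camera call. They do not tell look-alikes from the thing itself.
- ctrl.boxes_of(picture, thing): "xy" ([column, row] as shares, 0 to 1, of the picture: columns of its width, rows of its height, amid what is visible of it).
- ctrl.cut_out(picture, thing): "pixels" (480x640 bool, what is visible of it) and "xy" ([column, row] as shares, 0 to 1, of the picture: columns of its width, rows of its height, amid what is visible of it).
The state is a dict: "clock": time; "joint_pos": joint angles; "qvel": joint speeds; "tau": joint torques, N m; "tool_pos": TCP position; "orientation": TCP orientation; "force": force on the tool from outside, world axes, zero at the start; "moment": the same for the moment, N m; "opening": finger opening in m; "gripper_force": force on a finger pad.
Only numpy, scipy, OpenCV 4.12 (cv2) and the standard library are available. Lean on these libraries where they do the work, as an engineer would, in place of code of your own. Each camera call takes 0.05 s, during which the arm holds its last target. There are 200 camera calls.

## Working session

There is one attempt and no reset: what is moved stays moved. The work goes in short steps, Python scripts to look and compute and a tool call to move; the robot and the scene stay as the last step left them, time stands still between calls to the robot, and variables do not carry over. Pictures are saved under pics/ and viewed, at most 10 in all, crops included, and the job is handed in when it is done.

Besides the shell and the picture viewer there is one more tool, called after "Emit:" as name(argument=value, ...), one argument or row to a line, values as JSON. send_rows: Moves the arm, as the interface text tells. Shift numbers are shares of 800 mm and turn numbers shares of 90 degrees, none past 1 either way. Its arguments: {"type":"object","properties":{"deltas":{"type":"array","items":{"type":"array"}},"gripper":{"type":"number"}},"required":["deltas"]}

```bash
mkdir -p pics; ls
cat > h.py <<'E'
import numpy as np,cv2
from plant import ctrl
def cam(p):
    f=240/np.tan(np.radians(p["vertical_fov"])/2)
    K=np.array([[f,0,p["cx"]],[0,f,p["cy"]],[0,0,1.]])
    R=cv2.Rodrigues(np.array(p["rvec"],float))[0];return K,R,np.array(p["tvec"],float).ravel()
def proj(p,X):
    K,R,t=cam(p);q=(R@np.atleast_2d(X).T).T+t;q=q@K.T;return q[:,:2]/q[:,2:]
def ray(p,uv):
    K,R,t=cam(p);d=R.T@np.linalg.inv(K)@np.array([uv[0],uv[1],1.]);return -R.T@t,d/np.linalg.norm(d)
def atz(p,uv,z):
    c,d=ray(p,uv);return c+d*(z-c[2])/d[2]
def tri(ps,uvs):
    A=np.zeros((3,3));b=np.zeros(3)
    for p,uv in zip(ps,uvs):
        c,d=ray(p,uv);M=np.eye(3)-np.outer(d,d);A+=M;b+=M@c
    return np.linalg.solve(A,b)
def snap(n,name):
    p=ctrl.snapshot(n);cv2.imwrite(f"pics/{name}.png",p["color"][:,:,::-1]);return p
E
python3 - <<'E'
from h import *
for n in("top","side"):
    p=snap(n,n+"0");print(n,{k:v for k,v in p.items() if k!="color"})
    for t in("leaf","jamb","bolt_knob","fixture","leaf_bore","jamb_bore","spare_leaf","hinge_pin","tape_roll","squeeze_bottle","bearing","weld_magnet","marker"):
        print(t,[(np.round(np.array(b["xy"])*[640,480],1).tolist(),round(b["conf"],2)) for b in ctrl.boxes_of(p,t)])
print(ctrl.get_obs())
E
```

```text
pics
top {'vertical_fov': 48.68602419441261, 'cx': 312.6259642770584, 'cy': 245.81092491570647, 'rvec': array([ 2.07764318, -2.13293727,  0.18137418]), 'tvec': array([0.0422976 , 0.59538116, 1.25527736]), 'shot': 1}
leaf [([271.5, 333.3], 0.88), ([217.0, 315.8], 0.65), ([254.8, 262.7], 0.6)]
jamb [([427.2, 279.0], 0.92), ([438.7, 204.0], 0.59)]
bolt_knob [([375.5, 269.7], 0.79)]
fixture [([392.7, 280.1], 0.73)]
leaf_bore [([216.7, 314.1], 0.87), ([254.5, 260.8], 0.8), ([274.2, 335.8], 0.77)]
jamb_bore [([437.7, 201.2], 0.88), ([427.3, 279.4], 0.87)]
spare_leaf [([297.0, 278.7], 0.62)]
hinge_pin [([513.4, 269.5], 0.72), ([392.6, 281.2], 0.19)]
tape_roll [([214.8, 255.8], 0.67)]
squeeze_bottle [([515.9, 272.0], 0.87), ([372.8, 227.3], 0.33)]
bearing [([309.7, 179.0], 0.8)]
weld_magnet [([425.6, 278.0], 0.46)]
marker [([135.9, 281.6], 0.7)]
side {'vertical_fov': 46.03999123480734, 'cx': 322.91038446724934, 'cy': 234.06303294102773, 'rvec': array([ 0.68465932, -2.68011668,  1.05812525]), 'tvec': array([0.50637112, 0.27522885, 1.37185636]), 'shot': 2}
leaf [([371.3, 320.1], 0.84), ([290.7
[... 577 characters left out ...]
([257.9, 343.6], 0.22)]
{'clock': 1.4, 'joint_pos': array([-4.83504831e+01,  2.05467335e+01,  6.82636032e-01, -2.22045779e-03,
       -7.01353110e+01, -1.65079198e+01]), 'qvel': array([ 0.00336997,  0.03707412, -0.01753775,  0.1237698 ,  0.04909883,
        0.04702276]), 'tau': array([ 3.49222282e-04, -5.82375133e+01,  2.93304974e+01,  7.00242430e+00,
        1.26513129e-02,  1.09653070e-05]), 'tool_pos': array([ 0.28677643, -0.61103192,  0.29215519]), 'orientation': array([ 1.79999974e+02,  2.17036153e-03, -1.54859157e+02]), 'force': array([ 0.87695679,  0.20515674, -0.03178146]), 'moment': array([ 0.03151058, -0.00663288,  0.02992939]), 'gripper_force': 0.0, 'opening': 0.08780377896848862}
```

View pics/top0.png

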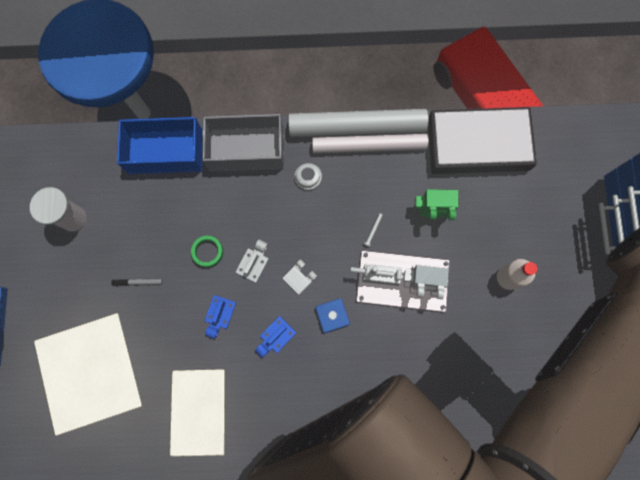

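View pics/side0.png

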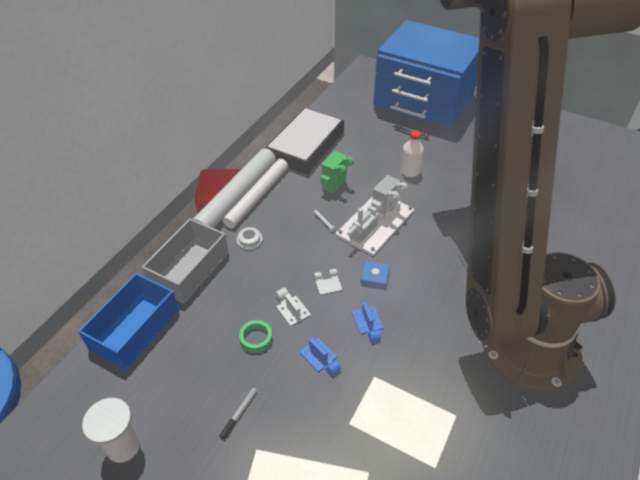

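The top view shows the fixture at about (403,281), with the jamb at (430,280) and the bolt knob near (375,270). The grey ribbed leaf is at (253,262) with its knuckle at (261,246). The blue leaves and the green jamb are decoys. The side view agrees: leaf at (291,306), jamb at (386,194).

Run:
```python
from h import *
a=cv2.imread("pics/top0.png");b=cv2.imread("pics/side0.png")
def c(im,x,y,w,h,s):return cv2.resize(im[y:y+h,x:x+w],(w*s,h*s),interpolation=cv2.INTER_CUBIC)
r1=np.hstack([c(a,350,245,105,75,4),c(a,225,232,95,75,4)])
r2=np.hstack([c(b,330,170,105,75,4),c(b,260,265,95,75,4)])
cv2.imwrite("pics/crop0.png",np.vstack([r1,r2]))
pt=ctrl.snapshot("top");ps=ctrl.snapshot("side")
np.save("m_t.npy",pt,allow_pickle=True);np.save("m_s.npy",ps,allow_pickle=True)
import pickle
D={"top":pt,"side":ps,"cut":{}}
for n,p in(("top",pt),("side",ps)):
    for t in("leaf","jamb","bolt_knob","fixture"):
        L=ctrl.cut_out(p,t);D["cut"][n,t]=L
        print(n,t,[(np.round(np.array(b["xy"])*[640,480],1).tolist(),round(b["conf"],2),int(b["pixels"].sum())) for b in L])
pickle.dump(D,open("d0.pkl","wb"))
print("leaf top@z.02",atz(pt,(253,263),.02),"knob",tri([pt,ps],[(375.5,269.7),(355.3,220.6)]),"jamb bore",tri([pt,ps],[(427.3,279.4),(390.3,192.6)]))
```

```text
top leaf [([217.5, 313.1], 0.87, 783), ([273.9, 332.0], 0.87, 824), ([252.3, 263.4], 0.79, 801)]
top jamb [([427.8, 279.3], 0.91, 975), ([436.2, 203.0], 0.58, 1081)]
top bolt_knob [([308.2, 176.7], 0.46, 590), ([378.4, 268.3], 0.45, 167)]
top fixture [([394.1, 279.1], 0.78, 3614), ([307.8, 175.1], 0.74, 610)]
side leaf [([370.9, 324.2], 0.92, 713), ([318.8, 357.9], 0.81, 858), ([291.2, 311.6], 0.75, 731)]
side jamb [([384.1, 196.0], 0.92, 843), ([331.7, 170.4], 0.88, 870)]
side bolt_knob [([387.5, 192.4], 0.69, 849), ([359.0, 218.1], 0.67, 159), ([322.2, 220.9], 0.5, 113), ([410.4, 158.7], 0.5, 786)]
side fixture [([368.8, 226.6], 0.96, 2216), ([331.2, 285.1], 0.32, 404), ([407.5, 156.1], 0.28, 730)]
leaf top@z.02 [0.56404962 0.18050294 0.02      ] knob [ 0.53630062 -0.12405636  0.06421941] jamb bore [ 0.49638507 -0.2451402   0.09256027]
```

View pics/crop0.png

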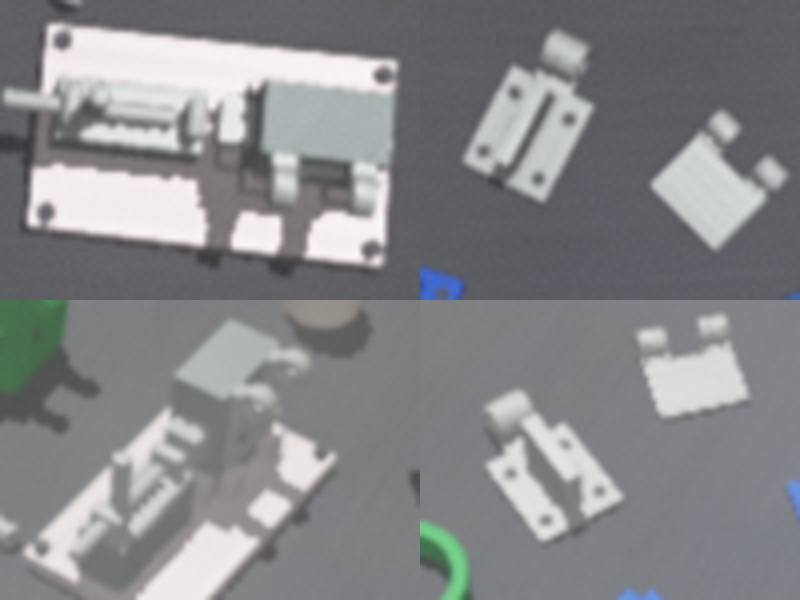

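```bash
cat >> h.py <<'E'
from scipy.optimize import least_squares
def T(q,P):
    x,y,z,a=q;c,s=np.cos(a),np.sin(a);P=np.atleast_2d(P)
    return np.c_[c*P[:,0]-s*P[:,1]+x,s*P[:,0]+c*P[:,1]+y,P[:,2]+z]
def fit(obs,q0,zfree=True):
    # obs: list of (pic, localpts, uv)
    def f(v):
        q=v if zfree else np.r_[v[:2],0,v[2]]
        return np.concatenate([(proj(p,T(q,P))-uv).ravel() for p,P,uv in obs])
    v0=np.array(q0,float)
    r=least_squares(f,v0 if zfree else v0[[0,1,3]],loss="soft_l1")
    q=r.x if zfree else np.r_[r.x[:2],0,r.x[2]]
    return q,r.fun.round(1)
E
python3 - <<'E'
from h import *
import pickle
D=pickle.load(open("d0.pkl","rb"));t,s=D["top"],D["side"]
F=np.array([[65,111,14],[65,-111,14],[-65,-111,14],[-65,111,14]])/1e3
L=np.array([[30,30,6],[30,-30,6],[-40,-30,6],[-40,30,6]])/1e3
Fu=np.array([[362,251],[449.5,260],[445.7,311.7],[356.5,302]])-.5
Lu=np.array([[248.7,248.5],[268.5,258],[256,282.7],[235.5,272]])-.5
q,r=fit([(t,F,Fu)],[.53,-.18,0,0],False);print(q,r)
print("side pred",proj(s,T(q,F)))
l,r=fit([(t,L,Lu)],[.56,.18,0,-.5],False);print(l,r)
print("side pred",proj(s,T(l,L)))
Fs=np.array([[335.5,232.5],[414.2,209.5]])-.5
jp=np.array([[10+22,-50+38,114],[10+22,-50-38,114],[10-22,-50-38,114],[10-22,-50+38,114]])/1e3
print("jamb top pred top",proj(t,T(q,jp)).round(1).tolist(),"side",proj(s,T(q,jp)).round(1).tolist())
rt=np.array([[24,0,42],[-32,0,42]])/1e3
print("rib",proj(t,T(l,rt)).round(1).tolist(),proj(s,T(l,rt)).round(1).tolist())
for y in (80,70,60,50,40,30):
    print(y,proj(t,T(q,[[.01,y/1e3,.121]])).round(1),proj(s,T(q,[[.01,y/1e3,.121]])).round(1))
E
```

```text
[ 0.50986197 -0.19740432  0.         -0.1372614 ] [-0.2  0.1 -0.3  0.4  0.2 -0.1  0.3 -0.3]
side pred [[335.21782153 233.01102304]
 [377.36043025 190.64629042]
 [414.19030631 208.30985835]
 [373.50864652 253.48795436]]
[ 0.5664096   0.18351606  0.         -0.49226376] [-0.3 -0.3  0.3  0.4  0.  -0.2 -0.   0.1]
side pred [[275.99237087 305.64118948]
 [296.0033161  295.35485524]
 [310.37979072 313.99134323]
 [290.03064387 324.86726564]]
jamb top pred top [[414.9, 261.9], [447.4, 265.4], [446.2, 284.0], [413.4, 280.4]] side [[370.8, 188.3], [385.2, 174.0], [398.2, 180.1], [384.0, 194.6]]
rib [[255.1, 252.2], [244.6, 272.0]] [[286.6, 293.6], [298.2, 308.8]]
80 [[375.1 266.4]] [[359.1 208.1]]
70 [[379.4 266.9]] [[361.2 206. ]]
60 [[383.7 267.3]] [[363.2 204. ]]
50 [[388.  267.8]] [[365.3 201.9]]
40 [[392.2 268.2]] [[367.3 199.9]]
30 [[396.5 268.7]] [[369.3 197.9]]
```

```bash
cat >> h.py <<'E'
def box(x0,x1,y0,y1,z0,z1):
    c=np.array([[x,y,z] for z in(z0,z1) for x,y in((x0,y0),(x1,y0),(x1,y1),(x0,y1))])/1e3
    e=[(0,1),(1,2),(2,3),(3,0),(4,5),(5,6),(6,7),(7,4),(0,4),(1,5),(2,6),(3,7)]
    return [c[[i,j]] for i,j in e]
def cyl(ax,cx,cz,y0,y1,r):
    a=np.linspace(0,2*np.pi,25);o=[]
    for y in(y0,y1): o.append(np.c_[cx+r*np.cos(a),0*a+y,cz+r*np.sin(a)]/1e3)
    return o
JAMB=box(-22,22,-38,38,60,100)+cyl(0,-40,95,16,30,13)+cyl(0,-40,95,-30,-16,13)
LEAF=box(-40,30,-30,30,0,6)+box(-32,24,-6,6,6,42)+cyl(0,50,13,-13,13,13)
FIX=box(-65,65,-111,111,0,14)
def crop(p,x,y,w,h,s,models=()):
    im=cv2.resize(p["color"][y:y+h,x:x+w,::-1],(w*s,h*s),interpolation=cv2.INTER_CUBIC)
    for q,M,col in models:
        for l in M:
            uv=(proj(p,T(q,l))-[x,y]+.5)*s-.5
            cv2.polylines(im,[np.round(uv*16).astype(np.int32)],False,col,1,cv2.LINE_AA,4)
    return im
E
python3 - <<'E'
from h import *
import pickle
D=pickle.load(open("d0.pkl","rb"));t,s=D["top"],D["side"]
q=np.array([.50986,-.1974,0,-.13726]);l=np.array([.56641,.18352,0,-.49226])
j=np.r_[T(q,[[.01,-.05,.014]])[0],q[3]]
K=box(9,11,77,79,79,121)
m=[(q,FIX,(0,0,255)),(j,JAMB,(0,255,0)),(q,K,(255,0,0)),(l,LEAF,(0,255,0))]
A=np.hstack([crop(t,402,252,56,50,7,m),crop(s,358,168,56,50,7,m)])
B=np.hstack([crop(t,228,236,56,34,7,m),crop(s,266,284,56,34,7,m)])
B=np.hstack([crop(t,225,240,56,48,5,m),crop(s,264,282,56,48,5,m),crop(s,345,200,32,48,5,m)])[:,:784]
B=np.pad(B,((0,0),(0,max(0,784-B.shape[1])),(0,0)))
cv2.imwrite("pics/ov1.png",np.vstack([A,B]))
E
```

```text
(no output)
```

View pics/ov1.png

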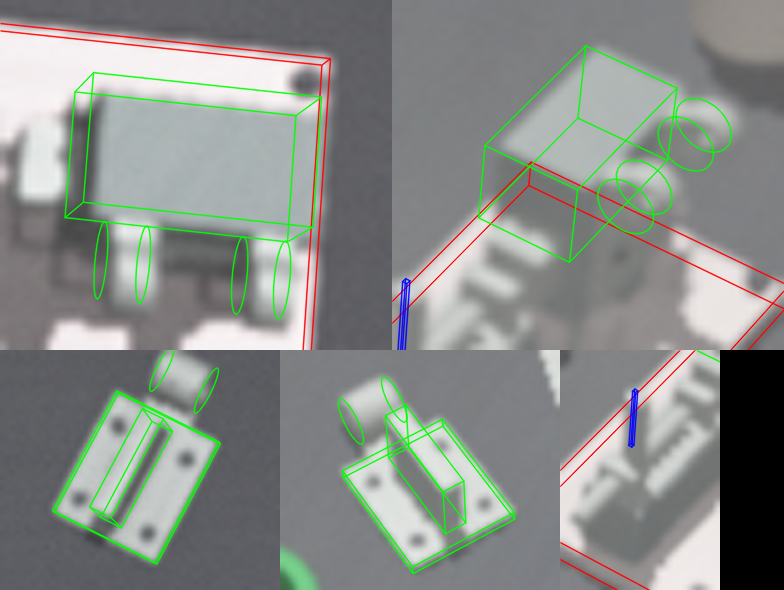

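The fixture and leaf overlays fit. The jamb outline sits 1–3 px off, so I'll measure the jamb separately from its uniformly grey top face in both views.

```bash
cat >> h.py <<'E'
def softfit(items,q0,scale=6,free=(0,1,2,3)):
    """items: (pic, polygon pts local, soft image [0..1], roi x,y,w,h). Fit pose so polygon raster matches soft image."""
    free=list(free);q0=np.array(q0,float)
    def ren(p,P,q,roi):
        x,y,w,h=roi;S=8
        im=np.zeros((h*S,w*S),np.uint8)
        hull=cv2.convexHull(((proj(p,T(q,P))-[x,y]+.5)*S-.5).astype(np.float32)).reshape(-1,2)
        cv2.fillPoly(im,[np.round(hull*16).astype(np.int32)],255,cv2.LINE_8,4)
        return cv2.GaussianBlur(cv2.resize(im,(w,h),interpolation=cv2.INTER_AREA)/255.,(0,0),.6)
    def cost(v):
        q=q0.copy();q[free]+=v*np.where(np.array(free)==3,.02,.002)
        return sum(((ren(p,P,q,roi)-I)**2).sum() for p,P,I,roi in items)
    from scipy.optimize import minimize
    r=minimize(cost,np.zeros(len(free)),method="Nelder-Mead",options=dict(xatol=.02,fatol=.01,maxiter=600,initial_simplex=np.vstack([np.zeros(len(free)),np.eye(len(free))*1.5])))
    q=q0.copy();q[free]+=r.x*np.where(np.array(free)==3,.02,.002);return q,cost(0*r.x),r.fun
E
python3 - <<'E'
from h import *
import pickle
D=pickle.load(open("d0.pkl","rb"));t,s=D["top"],D["side"]
q=np.array([.50986,-.1974,0,-.13726])
j0=np.r_[T(q,[[.01,-.05,.014]])[0],q[3]]
P=np.array([[a,b,100] for a in(-22,22) for b in(-38,38)])/1e3
items=[]
for p,roi in((t,(405,255,50,36)),(s,(366,168,42,36))):
    x,y,w,h=roi;I=p["color"][y:y+h,x:x+w].astype(float)
    c=proj(p,T(j0,[[0,0,.1]]))[0].round().astype(int)+[1,1]
    m=np.median(p["color"][c[1]-2:c[1]+3,c[0]-2:c[0]+3].reshape(-1,3),0)
    d=np.abs(I-m).max(2);S=np.clip(1-(d-8)/14,0,1)
    n,lab,st,_=cv2.connectedComponentsWithStats((S>.4).astype(np.uint8));k=lab[c[1]-y,c[0]-x]
    M=cv2.dilate((lab==k).astype(np.uint8),np.ones((3,3)));S=S*M
    print("colour",m,"area",S.sum()); items.append((p,P,S,roi))
    for row in (S>.5).astype(int): print("".join(".#"[v] for v in row))
for it,fr in((items,(0,1,2,3)),(items,(0,1,3)),(items[:1],(0,1,3)),(items[1:],(0,1,3))):
    r,a,b=softfit(it,j0,free=fr);print(r.round(4),round(a,1),round(b,1))
print("nominal",j0)
r,a,b=softfit(items,j0,free=(0,1,2,3))
loc=np.linalg.inv(np.array([[np.cos(q[3]),-np.sin(q[3])],[np.sin(q[3]),np.cos(q[3])]]))@(r[:2]-q[:2]);print("in fixture",loc,"yaw",r[3]-q[3])
E
```

```text
colour [169. 177. 179.] area 542.4285714285713
..................................................
..................................................
..................................................
..................................................
..................................................
..................................................
..................................................
..................................................
..................................................
..................................................
............#.....................................
............#########.............................
............###############.##....................
............###########################...........
............###############################.......
............###############################.......
............###############################.......
............###############################.......
............###############################.......
............###############################.......
............#####################
[... 1979 characters left out ...]
##..........
..............................#...........
..........................................
..........................................
..........................................
..........................................
..........................................
..........................................
..........................................
..........................................
[ 0.5071 -0.2495  0.0155 -0.1327] 239.9 108.3
[ 0.5071 -0.2504  0.014  -0.131 ] 239.9 105.7
[ 0.5068 -0.2501  0.014  -0.0899] 154.3 59.9
[ 0.5071 -0.25    0.014  -0.1374] 85.6 48.0
nominal [ 0.51292448 -0.24829803  0.014      -0.13726   ]
in fixture [ 0.00438607 -0.05200869] yaw 0.004566106546874393
```

```bash
sed -i 's/^        hull=.*$/        for Q in (P if isinstance(P,list) else [P]): cv2.fillPoly(im,[np.round(cv2.convexHull(((proj(p,T(q,Q))-[x,y]+.5)*S-.5).astype(np.float32)).reshape(-1,2)*16).astype(np.int32)],255,cv2.LINE_8,4)/; /^        cv2.fillPoly(im,\[np.round(hull/d' h.py
cat >> h.py <<'E'
LP=[np.vstack(box(-40,30,-30,30,0,6)),np.vstack(box(-32,24,-6,6,6,42)),np.vstack(cyl(0,50,13,-13,13,13)),np.vstack(box(30,50,-13,13,0,6))]
def leafitem(p,q0,pad=8):
    uv=proj(p,T(q0,np.vstack(LP)));a=(uv.min(0)-pad).astype(int);b=(uv.max(0)+pad).astype(int)
    x,y=a;w,h=b-a;I=p["color"][y:y+h,x:x+w].astype(float)
    g=I.mean(2);bg=np.median(g[np.r_[0:3,-3:0]]);
    return I,g,bg,(x,y,w,h)
E
python3 - <<'E'
from h import *
import pickle
D=pickle.load(open("d0.pkl","rb"));t,s=D["top"],D["side"]
q=np.array([.50986,-.1974,0,-.13726]);l=np.array([.56641,.18352,0,-.49226])
PF=np.array([[a,b,14] for a in(-65,65) for b in(-111,111)])/1e3
its=[]
for p,roi in((t,(345,240,115,80)),(s,(325,180,100,85))):
    x,y,w,h=roi;I=p["color"][y:y+h,x:x+w].astype(float).min(2)
    up=cv2.resize(I,None,fx=4,fy=4,interpolation=cv2.INTER_LINEAR)
    m=(up>150).astype(np.uint8);m=cv2.morphologyEx(m,cv2.MORPH_OPEN,np.ones((5,5)))
    if p is t:
        pts=cv2.findNonZero(m);hm=np.zeros_like(m);cv2.fillConvexPoly(hm,cv2.convexHull(pts),1)
        S=cv2.GaussianBlur(cv2.resize(hm.astype(float),(w,h),interpolation=cv2.INTER_AREA),(0,0),.6);its.append((p,PF,S,roi))
r,a,b=softfit(its,q,free=(0,1,3));print("fixture top",r.round(4),a,b)
li=[]
for p in(t,s):
    I,g,bg,roi=leafitem(p,l);x,y,w,h=roi
    # leaf is the neutral bright object; background dark
    S=np.clip((g-bg)/(190-bg),0,1);m=(S>.4).astype(np.uint8)
    print("bg",bg,"max",g.max())
    n,lab=cv2.connectedComponents(m);c=proj(p,T(l,[[-.02,.018,.006]]))[0].round().astype(int);M=(lab==lab[c[1]-y,c[0]-x]).astype(np.uint8)
    M=cv2.morphologyEx(M,cv2.MORPH_CLOSE,np.ones((5,5)))
    for row in M: print("".join(".#"[v] for v in row))
    li.append((p,LP,cv2.GaussianBlur(M.astype(float),(0,0),.4),roi))
for it,fr in((li,(0,1,3)),(li,(0,1,2,3)),(li[:1],(0,1,3)),(li[1:],(0,1,3))):
    r,a,b=softfit(it,l,free=fr);print(r.round(4),round(a,1),round(b,1))
E
```

```text
fixture top [ 0.5131 -0.1955  0.     -0.1499] 702.1544819302377 651.7850449510319
bg 94.33333333333333 max 213.66666666666666
..................................................
..................................................
..................................................
..................................................
..................................................
..................................................
..................................................
..................................................
..................................................
..................................................
..................................................
..................................................
..................................................
..................................................
..................................................
..................................................
..................................................
..................................................
......................#...........................
.....
[... 4513 characters left out ...]
...................####.........................
...................................................
...................................................
...................................................
...................................................
...................................................
...................................................
...................................................
...................................................
...................................................
[ 0.5667  0.1846  0.     -0.5024] 608.2 595.0
[ 0.5669  0.1848 -0.001  -0.4979] 608.2 593.3
[ 0.5662  0.1846  0.     -0.4893] 131.9 126.7
[ 0.5759  0.1958  0.     -0.9531] 476.2 423.3
```

Run:
```python
from h import *
import pickle
D=pickle.load(open("d0.pkl","rb"));t,s=D["top"],D["side"]
print("side knob top",atz(s,(360.8,208.4),.121)); 
for v in(266,267,268,269): print(atz(t,(375,v),.121))
for uv in((351,269.3),):print("rod end",atz(t,uv,.069))
x,y=366,262
# magnified crops of knob region, no overlay + leaf + jamb side
A=crop(t,346,252,56,36,7);B=crop(s,338,198,56,50,7)
B=np.hstack([B,crop(s,366,168,56,50,7)])
A=np.hstack([A,crop(t,236,240,56,36,7)])
cv2.imwrite("pics/knob.png",np.vstack([A,B]))
```

```text
side knob top [ 0.52619346 -0.12058393  0.121     ]
[ 0.53164255 -0.11933551  0.121     ]
[ 0.52928234 -0.11922582  0.121     ]
[ 0.5269239  -0.11911621  0.121     ]
[ 0.52456722 -0.11900669  0.121     ]
rod end [ 0.53338885 -0.06561356  0.069     ]
```

View pics/knob.png

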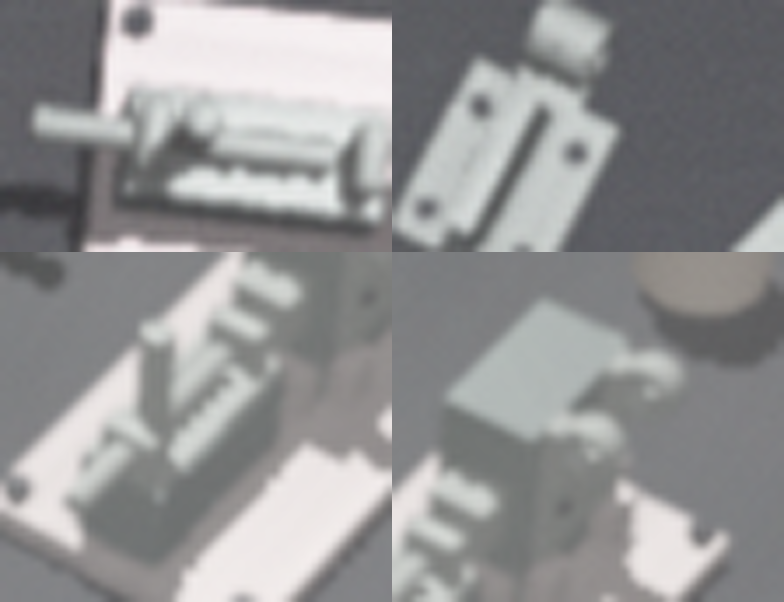

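The knob top shows at about (375,267.7) in the top view and (360.1,209.4) in the side view. That puts it at (0.5265, -0.1195, 0.121), which matches the stated height.

```bash
cat > go.py <<'E'
import sys,numpy as np
from plant import ctrl
# usage: go.py x y z yaw  -> tool shift shares, turn share from the measured pose
o=ctrl.get_obs();x,y,z,yaw=map(float,sys.argv[1:5]);w=np.radians(o["orientation"][2])
d=np.array([x,y,z])-o["tool_pos"];a=-((yaw-o["orientation"][2]+180)%360-180)
print(np.round([ (np.cos(w)*d[0]+np.sin(w)*d[1])/.8,(np.sin(w)*d[0]-np.cos(w)*d[1])/.8,-d[2]/.8],4).tolist(),round(a/90,4),"mm",np.linalg.norm(d)*1e3,"t",o["clock"],o["orientation"],"F",o["force"].round(1))
E
python3 go.py .5314 -.084 .27 172.25
```

```text
[-0.5567, 0.4665, 0.0277] 0.3654 mm 581.5007918516718 t 1.9 [-1.79997969e+02  1.30014864e-03 -1.54862095e+02] F [-0.1 -0.9 -0.4]
```

Emit:
send_rows(
  deltas=[
    [[-0.5567,0.4665,0.0277],0.3654],
    [[-0.5567,0.4665,0.0277],0.3654],
    [[-0.5567,0.4665,0.0277],0.3654],
    [[-0.5567,0.4665,0.0277],0.3654],
    [[-0.5567,0.4665,0.0277],0.3654],
  ],
  gripper=0,
)

```text
clock: 2.32
tool_pos: [0.3718, -0.4276, 0.2846]
orientation: [-180.0, 0.0, 171.9]
force: [1.8, -0.8, -0.2]
opening: 0.0596
gripper_force: 0.0
```

```bash
python3 go.py .5314 -.084 .27 172.25
```

```text
[-0.1368, 0.4534, 0.0182] -0.0042 mm 379.17826805424903 t 2.3167 [-1.79985171e+02  1.52811670e-02  1.71875319e+02] F [ 1.8 -0.8 -0.2]
```

Emit:
send_rows(
  deltas=[
    [[-0.1368,0.4534,0.0182],-0.004],
    [[-0.1368,0.4534,0.0182],-0.004],
    [[-0.1368,0.4534,0.0182],-0.004],
    [[-0.1368,0.4534,0.0182],-0.004],
    [[-0.1368,0.4534,0.0182],-0.004],
  ],
)

```text
clock: 2.73
tool_pos: [0.4584, -0.2377, 0.2769]
orientation: [-180.0, 0.1, 172.6]
force: [1.6, -0.5, 0.5]
opening: 0.0266
gripper_force: 0.0
```

```bash
python3 go.py .5314 -.084 .27 172.25
```

```text
[-0.0658, 0.2022, 0.0087] 0.0041 mm 170.28669726286662 t 2.7333 [-1.79997943e+02  5.74993313e-02  1.72616940e+02] F [ 1.6 -0.5  0.5]
```

Emit:
send_rows(
  deltas=[
    [[-0.0658,0.2022,0.0087],0.004],
    [[-0.0658,0.2022,0.0087],0.004],
    [[-0.0658,0.2022,0.0087],0.004],
    [[-0.0658,0.2022,0.0087],0.004],
    [[-0.0658,0.2022,0.0087],0.004],
  ],
)

```text
clock: 3.15
tool_pos: [0.5334, -0.0812, 0.2695]
orientation: [180.0, 0.1, 172.5]
force: [0.9, -1.0, 0.1]
opening: 0.0007
gripper_force: 0.0
```

```bash
python3 go.py .5314 -.084 .156 172.25
```

```text
[0.002, -0.0038, 0.1419] 0.0026 mm 113.5718045740884 t 3.15 [1.79965674e+02 7.42951668e-02 1.72481050e+02] F [ 0.9 -1.   0.1]
```

Emit:
send_rows(
  deltas=[
    [[0.002,-0.0038,0.05],0.0026],
    [[0.002,-0.0038,0.1],0.0026],
    [[0.002,-0.0038,0.1419],0.0026],
    [[0.002,-0.0038,0.1419],0.0026],
    [[0.002,-0.0038,0.1419],0.0026],
  ],
)

```text
clock: 3.57
tool_pos: [0.5284, -0.089, 0.1554]
orientation: [-179.9, -0.2, 172.0]
force: [-0.0, -0.1, 0.6]
opening: 0.0003
gripper_force: 0.0
```

```bash
python3 go.py .5254 -.1285 .156 172.25
python3 - <<'E'
from h import *
t=ctrl.snapshot("top");s=ctrl.snapshot("side")
B=np.hstack([crop(t,340,235,64,60,6),crop(s,330,180,64,60,6)])
cv2.imwrite("pics/push.png",B)
E
```

```text
[-0.0032, -0.0494, -0.0007] -0.0023 mm 39.62388577429323 t 3.5667 [-179.91029458   -0.19216794  172.04317932] F [-0.  -0.1  0.6]
```

View pics/push.png

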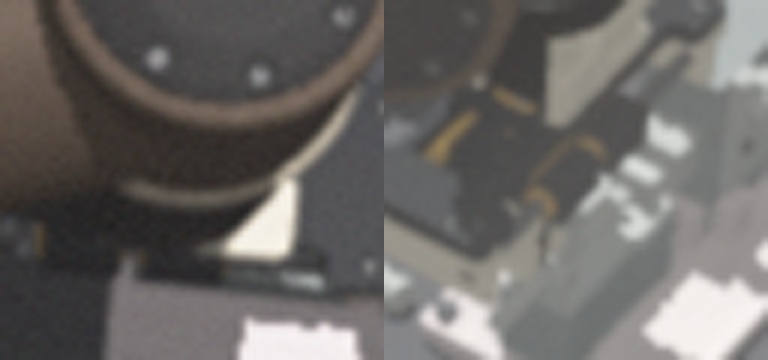

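The arm hides the knob in both pictures, so I'll push in small steps and watch the force.

Emit:
send_rows(
  deltas=[
    [[-0.001,-0.01,0],0],
    [[-0.001,-0.02,0],0],
    [[-0.001,-0.03,0],0],
    [[-0.001,-0.04,0],0],
    [[-0.001,-0.045,0],0],
  ],
)

```text
clock: 4.08
tool_pos: [0.5255, -0.1256, 0.1573]
orientation: [180.0, 0.2, 172.0]
force: [1.8, 3.4, 4.6]
opening: 0.0007
gripper_force: 2.0
```

```bash
python3 go.py .5242 -.1363 .156 172.25
```

```text
[-0.0002, -0.0134, 0.0016] -0.0028 mm 10.813058976122075 t 4.0833 [1.79970416e+02 1.64365559e-01 1.71995551e+02] F [1.8 3.4 4.6]
```

Emit:
send_rows(
  deltas=[
    [[0,-0.004,0],0],
    [[0,-0.008,0],0],
    [[0,-0.011,0],0],
    [[0,-0.013,0],0],
    [[0,-0.0145,0],0],
  ],
)

```text
clock: 4.5
tool_pos: [0.5232, -0.1361, 0.156]
orientation: [-180.0, -0.0, 172.0]
force: [0.7, 3.2, 3.6]
opening: 0.0003
gripper_force: 1.8
```

Emit:
send_rows(
  deltas=[
    [[0,-0.001,0],0],
    [[0,-0.002,0],0],
    [[0,-0.003,0],0],
    [[0,-0.0035,0],0],
    [[0,-0.004,0],0],
  ],
)

```text
clock: 4.92
tool_pos: [0.5232, -0.1373, 0.156]
orientation: [179.9, 0.0, 172.0]
force: [1.0, 17.4, 7.2]
opening: -0.0001
gripper_force: 9.1
```

The force rose to 17 N at the expected end of travel (y = -0.137), so the bolt is home. I'll back off and go to the leaf.

Emit:
send_rows(
  deltas=[
    [[0,0.01,0],0],
    [[0,0.015,-0.03],0],
    [[0,0.015,-0.08],0],
    [[0,0.015,-0.125],0],
    [[0,0.015,-0.125],0],
  ],
)

```text
clock: 5.33
tool_pos: [0.5264, -0.1277, 0.2626]
orientation: [-180.0, 0.4, 172.1]
force: [1.0, 0.1, 1.1]
opening: 0.0005
gripper_force: 0.0
```

```bash
python3 go.py .5664 .184 .25 151.7
```

```text
[0.0041, 0.3928, 0.0157] 0.2266 mm 314.5386668134909 t 5.3333 [-179.96172288    0.44803267  172.09498059] F [1.  0.1 1.1]
```

Emit:
send_rows(
  deltas=[
    [[0.0041,0.3928,0.0157],0.2266],
    [[0.0041,0.3928,0.0157],0.2266],
    [[0.0041,0.3928,0.0157],0.2266],
    [[0.0041,0.3928,0.0157],0.2266],
    [[0.0041,0.3928,0.0157],0.2266],
  ],
  gripper=0.5,
)

```text
clock: 5.75
tool_pos: [0.5487, 0.0685, 0.2474]
orientation: [-179.9, -0.1, 151.5]
force: [0.9, -0.6, 0.4]
opening: 0.0284
gripper_force: 0.0
```

```bash
python3 go.py .5664 .184 .20 151.7;  python3 - <<'E'
from h import *
s=ctrl.snapshot("side");t=ctrl.snapshot("top")
cv2.imwrite("pics/bolt.png",np.hstack([crop(t,346,248,64,60,6),crop(s,335,180,64,60,6)]))
E
```

```text
[0.0495, 0.1375, 0.0593] -0.0025 mm 126.13314604177792 t 5.75 [-1.79873147e+02 -7.50854925e-02  1.51471447e+02] F [ 0.9 -0.6  0.4]
```

View pics/bolt.png

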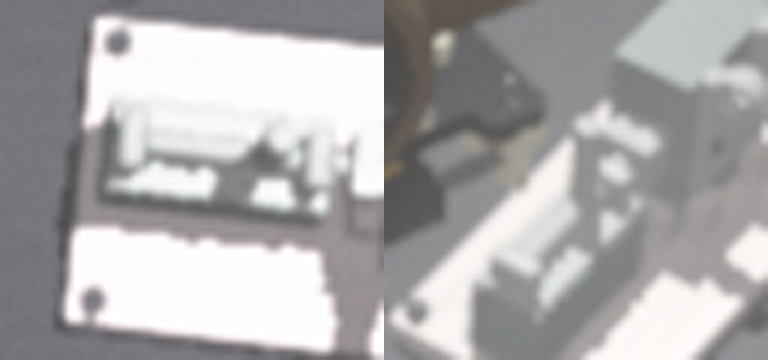

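The knob now stands beside the barrel nearest the jamb (crop (282,135)) and the rod has entered the keeper, so the bolt is home. Next, the leaf.

Emit:
send_rows(
  deltas=[
    [[0.0495,0.1375,0.0593],-0.0025],
    [[0.0495,0.1375,0.0593],-0.0025],
    [[0.0495,0.1375,0.0593],-0.0025],
    [[0.0495,0.1375,0.0593],-0.0025],
    [[0.0495,0.1375,0.0593],-0.0025],
  ],
)

```text
clock: 6.27
tool_pos: [0.566, 0.1839, 0.1983]
orientation: [-179.7, -0.1, 152.0]
force: [-0.3, -0.8, -0.7]
opening: 0.0438
gripper_force: 0.0
```

```bash
python3 go.py .5664 .184 .078 151.7
```

```text
[-0.0004, 0.0003, 0.1504] 0.0032 mm 120.28800090946847 t 6.2667 [-1.79724135e+02 -1.31592197e-01  1.51988419e+02] F [-0.3 -0.8 -0.7]
```

Emit:
send_rows(
  deltas=[
    [[0,0,0.05],0.003],
    [[0,0,0.1],0.003],
    [[0,0,0.13],0.003],
    [[0,0,0.145],0.003],
    [[0,0,0.1504],0.003],
  ],
)

```text
clock: 6.68
tool_pos: [0.5655, 0.1807, 0.0779]
orientation: [-179.7, -0.1, 151.5]
force: [0.5, -0.4, 0.2]
opening: 0.0438
gripper_force: 0.0
```

Emit:
send_rows(
  deltas=[
    [[0,0,0],0],
    [[0,0,0],0],
    [[0,0,0],0],
    [[0,0,0],0],
    [[0,0,0],0],
  ],
  gripper=0,
)

```text
clock: 7.1
tool_pos: [0.5677, 0.1833, 0.0817]
orientation: [179.9, 0.1, 151.6]
force: [-0.5, 0.1, -0.3]
opening: 0.0163
gripper_force: 0.0
```

Emit:
send_rows(
  deltas=[
    [[0,0,0],0],
    [[0,0,0],0],
    [[0,0,0],0],
    [[0,0,0],0],
    [[0,0,0],0],
  ],
)

```text
clock: 7.52
tool_pos: [0.5673, 0.1829, 0.0814]
orientation: [180.0, 0.0, 151.6]
force: [-2.0, -0.9, 6.5]
opening: 0.0119
gripper_force: 30.0
```

Emit:
send_rows(
  deltas=[
    [[0,0,-0.02],0],
    [[0,0,-0.06],0],
    [[0,0,-0.1],0],
    [[0,0,-0.16],0],
    [[0,0,-0.22],0],
  ],
)

```text
clock: 7.93
tool_pos: [0.5663, 0.1827, 0.2446]
orientation: [-179.9, -0.1, 151.6]
force: [1.3, 0.8, -2.9]
opening: 0.0113
gripper_force: 30.0
```

```bash
python3 go.py .3684 -.2315 .26 172.4
```

```text
[-0.0289, -0.573, -0.0192] -0.2314 mm 459.2521811952658 t 7.9333 [-1.79897766e+02 -8.33357735e-02  1.51573865e+02] F [ 1.3  0.8 -2.9]
```

Emit:
send_rows(
  deltas=[
    [[-0.001,-0.02,-0.019],-0.02],
    [[-0.003,-0.06,-0.019],-0.05],
    [[-0.005,-0.1,-0.019],-0.08],
    [[-0.007,-0.145,-0.019],-0.11],
    [[-0.01,-0.19,-0.019],-0.14],
  ],
)

```text
clock: 8.35
tool_pos: [0.5005, 0.0446, 0.2587]
orientation: [180.0, -0.0, 164.4]
force: [0.6, -1.0, -2.1]
opening: 0.012
gripper_force: 30.0
```

```bash
python3 go.py .3684 -.2315 .26 172.4
```

```text
[0.0659, -0.3768, -0.0016] -0.0894 mm 306.04355988860596 t 8.35 [ 1.79986796e+02 -3.72592638e-02  1.64351726e+02] F [ 0.6 -1.  -2.1]
```

Emit:
send_rows(
  deltas=[
    [[0.008,-0.045,0],-0.02],
    [[0.016,-0.09,0],-0.04],
    [[0.024,-0.135,0],-0.06],
    [[0.032,-0.18,0],-0.08],
    [[0.039,-0.22,0],-0.089],
  ],
)

```text
clock: 8.77
tool_pos: [0.4221, -0.1166, 0.2589]
orientation: [180.0, -0.0, 172.3]
force: [0.1, -0.8, -3.1]
opening: 0.0118
gripper_force: 30.0
```

```bash
python3 go.py .3684 -.2315 .26 172.4
```

```text
[0.0473, -0.1513, -0.0014] -0.0011 mm 126.82944817687536 t 8.7667 [ 1.79972184e+02 -9.69743069e-03  1.72300159e+02] F [ 0.1 -0.8 -3.1]
```

Emit:
send_rows(
  deltas=[
    [[0.014,-0.045,0],0],
    [[0.026,-0.085,0],0],
    [[0.038,-0.12,0],0],
    [[0.044,-0.142,0],0],
    [[0.0473,-0.1513,0],0],
  ],
)

```text
clock: 9.18
tool_pos: [0.3684, -0.2315, 0.2588]
orientation: [180.0, -0.0, 172.1]
force: [0.2, 0.3, -2.0]
opening: 0.0117
gripper_force: 30.0
```

Emit:
send_rows(
  deltas=[
    [[0,0,0.03],0],
    [[0,0,0.06],0],
    [[0,0,0.085],0],
    [[0,0,0.1],0],
    [[0,0,0.1],0],
  ],
)

```text
clock: 9.6
tool_pos: [0.3684, -0.2293, 0.1765]
orientation: [180.0, -0.3, 172.2]
force: [-0.2, 0.4, -2.5]
opening: 0.0118
gripper_force: 30.0
```

Emit:
send_rows(
  deltas=[
    [[0,0,0],0],
    [[0,0,0],0],
    [[0,0,0],0],
    [[0,0,0],0],
    [[0,0,0],0],
  ],
)

```text
clock: 10.02
tool_pos: [0.3704, -0.23, 0.1797]
orientation: [180.0, 0.1, 172.2]
force: [-0.4, -0.1, -1.9]
opening: 0.0115
gripper_force: 30.0
```

```bash
python3 go.py .3684 -.2315 .1774 172.4
python3 - <<'E'
from h import *
import pickle
t=ctrl.snapshot("top");s=ctrl.snapshot("side");o=ctrl.get_obs()
pickle.dump((t,s,o),open("d1.pkl","wb"))
l=np.r_[o["tool_pos"]-[0,0,.0814],np.radians(o["orientation"][2]-180)]
m=[(l,LEAF,(0,255,0)),(np.array([.5071,-.25,.014,-.1327]),JAMB,(0,0,255))]
A=np.hstack([crop(t,405,255,56,60,7),crop(s,366,165,56,60,7)])
B=np.hstack([crop(t,405,255,56,60,7,m),crop(s,366,165,56,60,7,m)])
A=cv2.resize(A,(560,300),interpolation=cv2.INTER_AREA);B=cv2.resize(B,(560,300),interpolation=cv2.INTER_AREA)
cv2.imwrite("pics/near.png",np.vstack([A,B]))
E
```

```text
[0.0022, -0.0022, 0.0029] -0.0022 mm 3.398045486231419 t 10.0167 [1.79998414e+02 8.89351177e-02 1.72199931e+02] F [-0.4 -0.1 -1.9]
```

View pics/near.png

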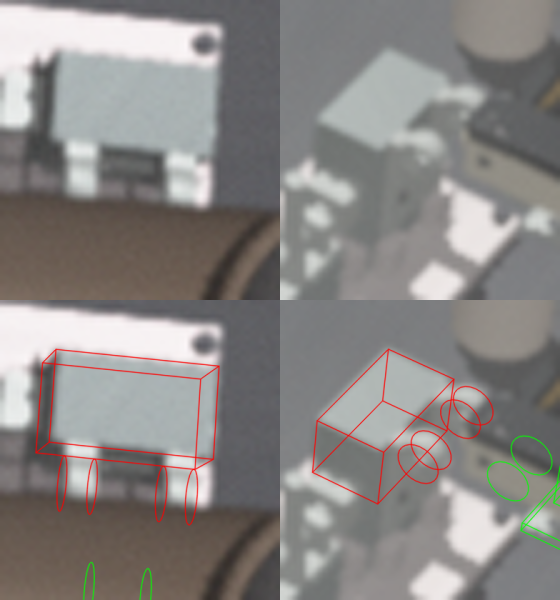

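The jamb overlay fits in both views: side top-face corners at about (388,349), (316,420) and (454,378) in the crop. The arm hides the leaf's knuckle, so I need a precise jamb measurement. I'll check it numerically with intensity profiles.

Run:
```python
from h import *
import pickle
from scipy.ndimage import map_coordinates
t,s,o=pickle.load(open("d1.pkl","rb"))
D=pickle.load(open("d0.pkl","rb"))
j=np.array([.5071,-.25,.014,-.1327])
for n,p in(("top",t),("side",s),("side0",D["side"]),("top0",D["top"])):
    print(n,"cam",(-cam(p)[1].T@cam(p)[2]).round(2))
    g=p["color"].astype(float).mean(2)
    def prof(P):
        uv=proj(p,T(j,np.array(P)/1e3));return map_coordinates(g,[uv[:,1],uv[:,0]],order=1)
    ys=np.arange(-46,47,2)
    for x,z in((-40,108),(-36,107)): print("knuckle x",x,np.round(prof([[x,y,z] for y in ys])).astype(int).tolist())
    print("face y",np.round(np.mean([prof([[x,y,100] for y in ys]) for x in(-8,0,8)],0)).astype(int).tolist())
    xs=np.arange(-30,31,2)
    print("face x",np.round(np.mean([prof([[x,y,100] for x in xs]) for y in(-4,0,4)],0)).astype(int).tolist())
    print("knuckle along x y=23",np.round(prof([[x,23,95] for x in range(-60,-20,2)])).astype(int).tolist(),"y=-23",np.round(prof([[x,-23,95] for x in range(-60,-20,2)])).astype(int).tolist())
```

```text
top cam [ 0.34 -0.    1.35]
knuckle x -40 [96, 96, 95, 97, 117, 165, 217, 237, 230, 218, 214, 216, 219, 214, 190, 142, 110, 107, 109, 109, 111, 110, 103, 93, 95, 108, 115, 115, 114, 116, 127, 158, 201, 212, 215, 215, 208, 184, 142, 109, 106, 111, 113, 115, 119, 120, 113]
knuckle x -36 [97, 95, 94, 96, 124, 176, 222, 229, 213, 204, 206, 209, 212, 210, 187, 140, 98, 83, 79, 79, 81, 83, 86, 84, 84, 89, 89, 90, 92, 96, 110, 147, 190, 207, 212, 215, 211, 188, 140, 100, 90, 90, 91, 96, 103, 111, 107]
face y [97, 97, 97, 109, 139, 170, 176, 175, 175, 175, 175, 175, 176, 176, 175, 175, 175, 175, 175, 176, 176, 175, 175, 176, 175, 175, 175, 176, 176, 177, 177, 177, 177, 177, 177, 176, 176, 177, 177, 177, 171, 149, 103, 80, 85, 99, 121]
face x [99, 101, 93, 90, 108, 142, 168, 174, 175, 175, 175, 176, 176, 175, 175, 175, 175, 175, 175, 176, 176, 176, 177, 178, 180, 188, 215, 235, 242, 244, 244]
knuckle along x y=23 [87, 86, 84, 82, 79, 79, 83, 114, 152, 180, 200, 215, 220, 215, 199, 187, 194, 213, 226, 221] y=-23 [87, 85, 84, 83, 82, 79, 76, 88, 123, 166, 200, 218, 222, 211, 195, 185, 194, 213,
[... 2751 characters left out ...]
7, 193, 206, 211, 215, 211, 188, 143, 102, 92, 91, 94, 98, 105, 112, 108]
face y [97, 98, 98, 110, 139, 170, 176, 176, 175, 175, 175, 175, 175, 175, 175, 176, 175, 175, 175, 175, 175, 174, 175, 175, 176, 176, 176, 175, 177, 177, 177, 177, 177, 177, 177, 177, 177, 177, 177, 177, 172, 149, 105, 82, 87, 99, 122]
face x [101, 102, 95, 92, 109, 143, 168, 175, 175, 175, 175, 175, 175, 175, 175, 176, 175, 175, 175, 175, 175, 176, 177, 177, 179, 188, 215, 235, 241, 243, 244]
knuckle along x y=23 [217, 197, 157, 125, 111, 116, 134, 152, 169, 185, 201, 214, 221, 215, 199, 188, 195, 213, 226, 221] y=-23 [243, 243, 239, 221, 182, 134, 135, 153, 168, 185, 203, 217, 222, 214, 196, 186, 194, 213, 226, 221]
```

```bash
python3 go.py .3703 -.2324 .1774 172.4;python3 -c "
from plant import ctrl
for i in range(3): ctrl.snapshot('top');print(ctrl.get_obs()['tool_pos'],ctrl.get_obs()['orientation'])"
```

```text
[-0.0006, -0.0029, 0.0026] -0.0023 mm 3.1067180935331233 t 10.1167 [1.79998973e+02 5.28994279e-02 1.72191931e+02] F [ 0.1  0.9 -3. ]
[ 0.3701325  -0.23004296  0.17931985] [1.79998767e+02 3.94948133e-02 1.72192175e+02]
[ 0.37005874 -0.23005966  0.17922756] [1.79999384e+02 2.58845450e-02 1.72188600e+02]
[ 0.37003978 -0.23005228  0.17915402] [1.79999912e+02 1.82055724e-02 1.72191335e+02]
```

Emit:
send_rows(
  deltas=[
    [[-0.0008,-0.0029,0.0021],-0.0023],
    [[-0.0008,-0.0029,0.0021],-0.0023],
    [[-0.0008,-0.0029,0.0021],-0.0023],
    [[-0.0008,-0.0029,0.0021],-0.0023],
    [[-0.0008,-0.0029,0.0021],-0.0023],
  ],
)

```text
clock: 10.68
tool_pos: [0.3703, -0.2325, 0.1773]
orientation: [180.0, -0.0, 172.4]
force: [0.6, -0.8, -2.9]
opening: 0.0119
gripper_force: 30.0
```

Emit:
send_rows(
  deltas=[
    [[0,0,0],0],
    [[0,0,0],0],
    [[0,0,0],0],
    [[0,0,0],0],
    [[0,0,0],0],
  ],
)

```text
clock: 11.1
tool_pos: [0.3703, -0.2324, 0.1773]
orientation: [180.0, 0.0, 172.4]
force: [-0.1, -0.0, -3.6]
opening: 0.012
gripper_force: 30.0
```

```bash
python3 go.py .4199 -.2390 .1774 172.4
```

```text
[-0.0625, 0.0, -0.0001] 0.0 mm 50.014658856696194 t 11.1 [1.79998432e+02 5.21882692e-04 1.72402087e+02] F [-0.1 -0.  -3.6]
```

Emit:
send_rows(
  deltas=[
    [[-0.008,0,0],0],
    [[-0.016,0,0],0],
    [[-0.023,0,0],0],
    [[-0.028,0,0],0],
    [[-0.03,0,0],0],
  ],
)

```text
clock: 11.52
tool_pos: [0.3951, -0.2357, 0.1772]
orientation: [-180.0, -0.0, 172.4]
force: [1.1, 0.1, -2.6]
opening: 0.0117
gripper_force: 30.0
```

Emit:
send_rows(
  deltas=[
    [[-0.006,0,0],0],
    [[-0.013,0,0],0],
    [[-0.02,0,0],0],
    [[-0.026,0,0],0],
    [[-0.0325,0,0],0],
  ],
)

```text
clock: 11.93
tool_pos: [0.4204, -0.2391, 0.1773]
orientation: [180.0, 0.0, 172.4]
force: [-0.9, -0.2, -2.5]
opening: 0.0117
gripper_force: 30.0
```

Emit:
send_rows(
  deltas=[
    [[0,0,0],0],
    [[0,0,0],0],
    [[0,0,0],0],
    [[0,0,0],0],
    [[0,0,0],0],
  ],
)

```text
clock: 12.35
tool_pos: [0.4196, -0.239, 0.1774]
orientation: [180.0, 0.0, 172.4]
force: [-0.7, -0.6, -2.3]
opening: 0.0115
gripper_force: 30.0
```

```bash
python3 go.py .4199 -.2390 .1774 172.4
python3 - <<'E'
from h import *
import pickle
t=ctrl.snapshot("top");s=ctrl.snapshot("side");o=ctrl.get_obs();print(o["tool_pos"],o["orientation"],o["force"],o["moment"])
pickle.dump((t,s,o),open("d2.pkl","wb"))
a=np.radians(o["orientation"][2]-180);l=np.r_[o["tool_pos"]-[.0012*np.cos(a),.0012*np.sin(a),.0814],a]
m=[(l,LEAF,(0,255,0)),(np.array([.5079,-.2505,.014,-.1327]),JAMB,(0,0,255))]
A=np.hstack([crop(t,405,255,56,42,7),crop(s,370,165,56,42,7)])
B=np.hstack([crop(t,405,255,56,42,7,m),crop(s,370,165,56,42,7,m)])
cv2.imwrite("pics/in.png",np.vstack([A,B]))
E
```

```text
[-0.0003, 0.0001, -0.0001] -0.0 mm 0.2570968074182949 t 12.35 [1.79998545e+02 7.44919679e-04 1.72396865e+02] F [-0.7 -0.6 -2.3]
[ 0.41974616 -0.23903496  0.17739107] [1.79998886e+02 8.41743747e-03 1.72397440e+02] [ 0.32470927  0.77677977 -3.34797203] [-0.00233707  0.02095383 -0.02004009]
```

View pics/in.png

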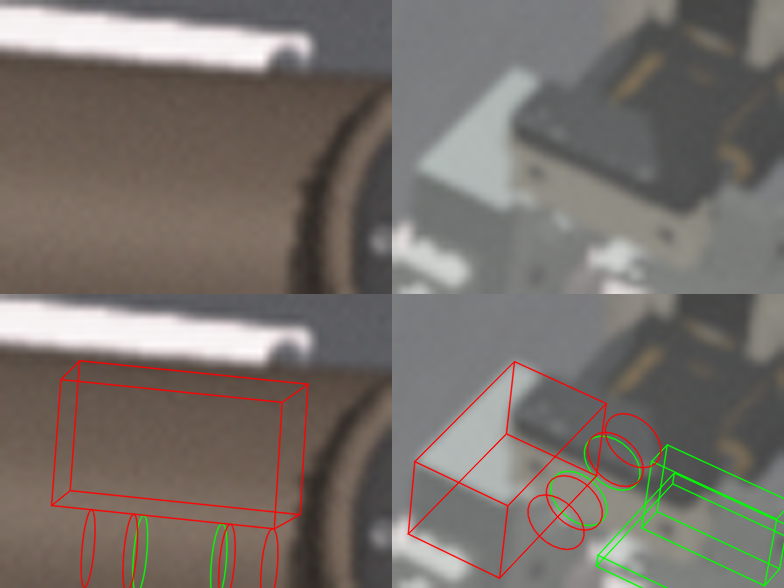

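The side view shows the leaf's knuckle outline sitting concentric between the jamb knuckles, around (590,480) in the crop. The visible plate corner at about (600,560) matches the overlay. Only the leaf's weight (about 3 N) is on the wrist and there is no moment, so nothing is touching.

```bash
python3 -c "
from plant import ctrl
o=ctrl.get_obs();print(o['clock'],o['tool_pos'],o['force'],abs(o['qvel']).max());print(ctrl.close_job())"
```

```text
12.45 [ 0.41974616 -0.23903496  0.17739107] [ 0.32470927  0.77677977 -3.34797203] 0.09947295128976634
the job is handed in; nothing more can be done
None
```

I handed the job in at 12.45 s: the bolt is fully home, and the leaf is held level, rib up, between the jamb's knuckles with no contact force measured. The arm hid the knuckle from both cameras, so the bore alignment rests on measured positions (estimated good to 1–2 mm), not a direct view; no verdict came back.

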